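# Lock the coffee filter holder into the brewing stand

### The arm

A 6-joint arm with a two-finger parallel gripper is mounted at the origin on the work surface. World frame = base frame: x ahead of the robot, y to its left, z up, the work surface at z = 0. Lengths are in m, angles in rad, forces in N, time in s.
With the tool pointing down it reaches from about 0.375 to 0.9 m from the base axis. Payload 3.1 kg.
Tool frame: the origin (TCP) lies on the centre line of the jaws, within the pads' length; the fingertips stand 25 mm ahead of it and the grasp point (between the pads) lies 6 mm ahead of it (manip.tips_ahead is the distance from the TCP to the fingertips, in m); z points along the fingers, y is the direction in which the jaws open and shut (so a half turn about z gives the same grasp; the last joint's range is limited). The gripper opens to 85 mm and grips with 20 to 120 N. Pads are 22 mm wide; open, the fingers measure 114 mm over their backs; the gripper's body (76 mm by 85 mm) begins 54 mm behind the grasp point. The pads swing forward as they close: fully open they stand 13 mm farther back than shut.
Start: joints at [-1.448, 0.527, 1.433, -0, 1.181, -0.178], TCP at [0.185, -0.597, 0.256] pointing down, gripper open.
Joint ranges: [-3.08, 3.08], [-0.75, 2.2], [0.22, 2.44], [-1.43, 4.57], [0, 2.65], [-2.85, 2.85]. Speed limits (rad/s): [2.79, 2.79, 3.14, 3.14, 3.14, 3.14].

### API

Orientations are given as a unit quaternion [x, y, z, w].
In Python, from station import manip gives the robot as it stands.
- The arm moves only by the tool play_rows, never from a script. Its argument "steps" is a list that holds one entry, the list of rows, each a list of 6 numbers: the shift along the tool's x, y, z in m, then the turn, a rotation vector about the tool's x, y, z in degrees. In form: [[[x, y, z, rx, ry, rz], ...]]. A call has 1 to 10 rows; each row shifts and turns the commanded pose from where the row before left it, along the tool's axes as they then stand; what a row does not reach is not made up. A row lasts 1/8 s, in which the tool goes at most 62.5 mm and 10.7 degrees, less where a joint would pass 70% of its speed; a pose out of reach is approached as far as the arm can. A call is refused whole if a number of a shift passes 0.0625 or a number of a turn 10.7, either way. A call with a gripper value outside its range is refused whole. "fingers" is the opening, from 0 (shut) to 1 (fully open), set as the call begins (left out, the last holds). The fingers move at their own pace and stop on an object; "squeeze" is the grip in N (left out, the last holds). Time passes only in rows, so rows that do not move let the fingers close. It gives the time, the measured TCP pose, the force and the opening at its end, in the units of the state.
- manip.sense(): the state, without advancing time (a new reading comes with each control period).
- manip.snapshot(name): name is "side" or "top" or "wrist"; returns a dict with "img" (400x640x3 uint8, red, green, blue), "K" (3x3 intrinsics, pixels), "k1" (the pictures are not rectified: a ray, as slopes to the right and down, at radius r is drawn at 1 + k1 r^2 times it, then the intrinsics apply), "world_from_camera" (4x4, takes a point from camera to world coordinates). Camera axes: x right, y down, z forward; pixel columns grow to the right and rows downward; lengths in m; the calibration is good to about 2 mm. A picture is of the moment at which its call begins. There is no depth.
- manip.sign_off(): hands the job in, once; it reports no verdict.
Trained networks look in a picture, given as the dict that the camera call returned (one of the last four; its "shot" number tells which), for a name from the list of things; names that differ only in an ending like _2 or _b are one class to them, and where a whole thing is asked for, a point or a joint stands for the part that bears it (a point fixed in the world has none). Each returns a list of dicts, best first, with "score" (0 to 1); they miss things now and then, are a little off and sometimes report something else, mostly with a low value. They report only what shows in the picture. A call takes as long as a camera call. They do not tell look-alikes from the thing itself.
- manip.regions_of(label, picture): "pixels" (400x640 bool, what is visible of it) and "rect" ([left, top, right, bottom] in pixels, round what is visible of it).
- manip.pinpoint(label, picture): "point" ([column, row] in pixels: a listed point, or the origin of a listed thing).
The state is a dict: "t": time; "q": joint angles; "qd": joint speeds; "tau": joint torques, N m; "tcp_pos": TCP position; "tool_rot": TCP orientation; "force": force on the tool from outside, world axes, zero at the start; "ft_torque": the same for the moment, N m; "finger_gap": opening from 0.0 (shut) to 1.0 (fully open).
Only numpy, scipy, OpenCV 4.12 (cv2) and the standard library are available. Lean on these libraries where they do the work, as an engineer would, in place of code of your own. Each camera call takes 0.05 s, during which the arm holds its last target.

### The job

At the fair's drinks table, take the metal coffee filter holder, the handled cup with two lugs at its rim (not the plain handled pan), and fit it from below into the ring collar of the brewing stand: lugs up through the collar's two slots, then swing the handle round to the front of the stand, clockwise from above, until the lugs drop home behind their low bumps. Let go so that it hangs locked and level in the collar, and leave the coffee cup below it standing.

Things in the scene. Friction and masses are not known exactly. Their poses are not given: they have to be found in the camera images.
- holder_grip (a point): Middle of the filter holder's straight black handle (mm: 22 wide, 24 high, from 45 to 150 out from the cup's axis). This point is 100 from the cup's upright axis, 22 above the cup's underside. x points level from here to the cup, z up. Holder: about 0.2 kg, stands upright, balance point about 14 from the cup's axis, so grip firmly (40 N). The similar pan nearby is lower (60) and has no lugs.
- holder_lugs (a point): Point on the holder's cup axis at its lugs' undersides, 72 above the cup's underside; axes as holder_grip. Aluminium cup 84 high, radius 36 up to 34 high, neck radius 29 above 38. Two lugs on the line of the handle (+x and -x), 16 wide, 8 thick, tips 47 from the axis.
- collar (a point): Centre of the fixed steel stand's ring collar, on its upright axis at the ledges' top, 210 above the table; x points to the rear column (from 66 behind the axis, 70 wide, 215 high), -x to the front (robot side), y left seen from there. Ledges 10 thick, hole radius 35, rim radius 52 to 60 and 8 above the ledges. Highest: stops, 12. Base 15 high, 90 to front, 75 to sides.
- slot (a point): Middle of the collar's front right slot (44 from its axis, at ledge top; x, z as collar). Two opposite slots about 38 wide; the handle enters pointing this way, -120 degrees in collar axes. Then lift the lugs 12 to 15 over the ledges (26 at most), swing the handle 60 degrees clockwise from above to the front, over bumps 4 high, lower: pocket 10 degrees either way, then a stop.
- cup: White coffee cup, radius 34, 58 high, on the stand's base below the collar, its rim 73 above the table. Origin at the centre of its underside, z up. It stays there.
Mind the look-alikes: they are no part of the job. What is shaped like the cup but green or red is not meant.

How it is judged:
At the end, for the whole second after the job is handed in: The holder hangs by itself and at rest in the collar: its axis within 12 mm of the collar's, lug undersides at the level of the ledges (-5 to +4 mm), handle pointing to the stand's front within 16 degrees, holder within 8 degrees of upright; the cup below still stands upright (horizontal distance between holder_lugs and collar below 0.012 m and z of holder_lugs in the frame of collar between -0.005 and 0.004 m and angle between the x axis of holder_lugs and the x axis of collar, either way round below 0.28 rad and x of holder_grip in the frame of collar below -0.05 m and angle between holder_lugs's own z axis and vertical below 0.14 rad and linear speed of holder below 0.02 m/s and angle between cup's own z axis and vertical below 0.2 rad); the robot touches nothing.
It fails at once if the coffee cup under the collar is knocked over (angle between cup's own z axis and vertical above 0.6 rad).
It also fails if it takes over 45 s, if anything falls off the work surface, if the arm or the gripper's body presses on something with over 40 N, if the wrist force passes 120 N, or if a joint passes its speed limit or range.

## Working session

There is one attempt and no reset: what is moved stays moved. The work goes in short steps, Python scripts to look and compute and a tool call to move; the robot and the scene stay as the last step left them, time stands still between calls to the robot, and variables do not carry over. Pictures are saved under pics/ and viewed, and the job is handed in when it is done.

Besides the shell and the picture viewer there is one more tool, called after "Request:" by a JSON object that holds its "fn" and its "kwargs", one argument or row to a line. play_rows: Moves the arm, as the interface text tells. Its arguments: {"type":"object","properties":{"steps":{"type":"array"},"fingers":{"type":"number"},"squeeze":{"type":"number"}},"required":["steps"]}

```bash
ls; mkdir -p pics
python3 - <<'E'
from station import manip
import cv2
print(manip.sense())
for n in ("side","top","wrist"):
    s=manip.snapshot(n); cv2.imwrite(f"pics/{n}0.png",s["img"][:,:,::-1])
    print(n,s["K"].tolist(),s["k1"],s["world_from_camera"].round(4).tolist(),s["shot"])
    for l in ("holder_grip","holder_lugs","collar","slot","cup"):
        print(l,[(round(d["score"],2),[round(float(v),1) for v in d["point"]]) for d in manip.pinpoint(l,s)][:4])
E
```

```text
pics
{'t': 0.0, 'q': array([-1.44849126e+00,  5.28469270e-01,  1.43392406e+00,  3.53225586e-05,
        1.18140466e+00, -1.78510326e-01]), 'qd': array([0.00059685, 0.001796  , 0.00262084, 0.00200102, 0.00137048,
       0.00066293]), 'tau': array([ 1.63542598e-03, -4.42345119e+01, -1.78026688e+01, -2.76941300e-04,
        8.43128830e-03,  1.10943975e-05]), 'tcp_pos': array([ 0.18513401, -0.5962456 ,  0.25532474]), 'tool_rot': array([ 9.88710476e-01,  1.49834500e-01,  4.73091682e-05, -1.10177617e-03]), 'force': array([ 0.11244638, -0.27231922,  0.09566598]), 'ft_torque': array([ 0.02075859, -0.00911828, -0.02783338]), 'finger_gap': 1.0012202752692978}
side [[386.6480381324454, 0.0, 319.1657616780783], [0.0, 386.6480381324454, 197.07063642208033], [0.0, 0.0, 1.0]] -0.06742975514340027 [[0.9935, -0.0741, 0.086, 0.4702], [-0.1131, -0.7125, 0.6925, -0.627], [0.0099, -0.6977, -0.7163, 0.7876], [0.0, 0.0, 0.0, 1.0]] 1
holder_grip [(0.64, [315.7, 399.0])]
holder_lugs [(0.55, [364.2, 359.6])]
collar [(0.9, [318.8, 136.6])]
slot [(0.76, [302.5, 145.4])]
cup [(0.83, [257.5, 169.7]), (0.81, [318.
[... 192 characters left out ...]
6174 [[-0.0058, -0.9986, 0.0533, 0.49], [-0.9999, 0.0065, 0.0124, -0.0266], [-0.0127, -0.0532, -0.9985, 1.2504], [0.0, 0.0, 0.0, 1.0]] 2
holder_grip [(0.66, [451.1, 223.3])]
holder_lugs [(0.57, [441.1, 190.3])]
collar [(0.93, [255.5, 202.7])]
slot [(0.68, [268.7, 214.1])]
cup [(0.96, [222.2, 261.9]), (0.78, [195.2, 159.0]), (0.71, [204.5, 211.6]), (0.61, [266.3, 202.5])]
wrist [[284.13309595082876, 0.0, 319.3122233145767], [0.0, 284.13309595082876, 195.40394992281293], [0.0, 0.0, 1.0]] -0.038290578053808345 [[0.2961, -0.9038, -0.3088, 0.264], [-0.9551, -0.2797, -0.0973, -0.5724], [0.0015, 0.3238, -0.9461, 0.3743], [0.0, 0.0, 0.0, 1.0]] 3
holder_grip []
holder_lugs []
collar []
slot []
cup []
```

View pics/side0.png

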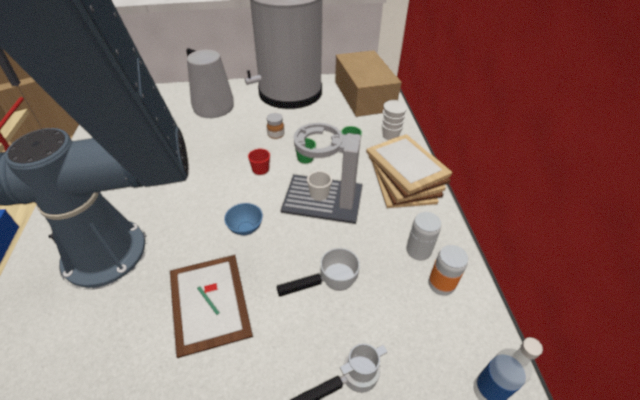

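View pics/top0.png

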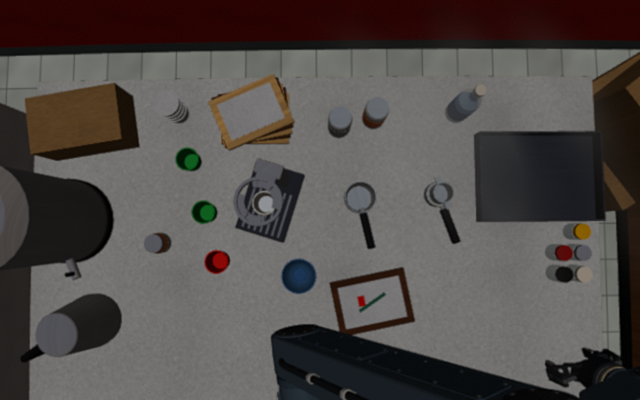

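View pics/wrist0.png

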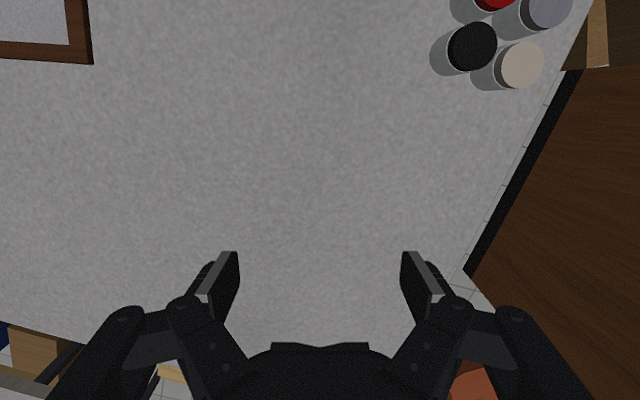

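```bash
cat > h.py <<'E'
import numpy as np,cv2
from station import manip
def ray(s,uv):
    K=s["K"];d=np.array([[(uv[0]-K[0,2])/K[0,0],(uv[1]-K[1,2])/K[1,1]]])[0]
    x=d.copy()
    for _ in range(20): x=d/(1+s["k1"]*(x@x))
    T=s["world_from_camera"];return T[:3,3],T[:3,:3]@np.array([x[0],x[1],1])
def at_z(s,uv,z):
    o,r=ray(s,uv);return o+r*(z-o[2])/r[2]
def tri(obs):
    A=np.zeros((3,3));b=np.zeros(3)
    for s,uv in obs:
        o,r=ray(s,uv);r=r/np.linalg.norm(r);P=np.eye(3)-np.outer(r,r);A+=P;b+=P@o
    return np.linalg.solve(A,b)
def proj(s,p):
    T=s["world_from_camera"];c=T[:3,:3].T@(np.asarray(p)-T[:3,3]);d=c[:2]/c[2];d=d*(1+s["k1"]*(d@d))
    return np.array([s["K"][0,0]*d[0]+s["K"][0,2],s["K"][1,1]*d[1]+s["K"][1,2]])
E
python3 - <<'E'
from h import *
S=manip.snapshot("side");T=manip.snapshot("top")
P={}
for l in ("holder_grip","holder_lugs","collar","slot","cup"):
    a=manip.pinpoint(l,S);b=manip.pinpoint(l,T)
    print(l,[(d["point"],d["score"]) for d in b][:4])
    if a and b and l!="cup":
        print("  tri",tri([(S,a[0]["point"]),(T,b[0]["point"])]).round(4))
    z={"holder_grip":.022,"holder_lugs":.072,"collar":.21,"slot":.21,"cup":.015}[l]
    for s,x in((S,a),(T,b)):
        for d in x[:4]: print("  ",at_z(s,d["point"],z).round(4),round(d["score"],2))
c=cv2.resize(T["img"][140:260,220:480,::-1],None,fx=3,fy=3,interpolation=cv2.INTER_CUBIC);cv2.imwrite("pics/topc.png",c)
c=cv2.resize(S["img"][100:230,250:430,::-1],None,fx=4,fy=4,interpolation=cv2.INTER_CUBIC);cv2.imwrite("pics/sidec.png",c)
c=cv2.resize(S["img"][240:400,260:430,::-1],None,fx=3.5,fy=3.5,interpolation=cv2.INTER_CUBIC);cv2.imwrite("pics/sideh.png",c)
E
```

```text
holder_grip []
   [ 0.503  -0.4066  0.022 ] 0.55
holder_lugs [([443.2, 192.1], 0.61)]
  tri [ 0.5859 -0.3615  0.0853]
   [ 0.5835 -0.3562  0.072 ] 0.6
   [ 0.5916 -0.3659  0.072 ] 0.61
collar [([255.4, 203.0], 0.59)]
  tri [0.5581 0.1371 0.2034]
   [0.5588 0.1284 0.21  ] 0.93
   [0.5559 0.1362 0.21  ] 0.59
slot [([271.6, 213.2], 0.84), ([254.8, 204.9], 0.32)]
   [0.5305 0.0962 0.21  ] 0.84
   [0.5512 0.1377 0.21  ] 0.32
cup [([220.6, 261.3], 0.96), ([206.3, 213.4], 0.95), ([194.5, 162.8], 0.72), ([265.0, 204.2], 0.6)]
   [0.5712 0.1268 0.015 ] 0.7
   [0.3942 0.2589 0.015 ] 0.63
   [0.6809 0.3472 0.015 ] 0.58
   [0.5388 0.2821 0.015 ] 0.49
   [0.3988 0.2682 0.015 ] 0.96
   [0.5386 0.3112 0.015 ] 0.95
   [0.6884 0.3476 0.015 ] 0.72
   [0.5645 0.1385 0.015 ] 0.6
```

View pics/topc.png

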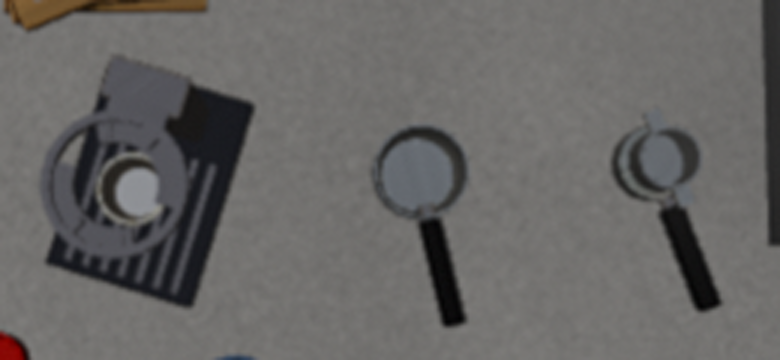

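View pics/sidec.png

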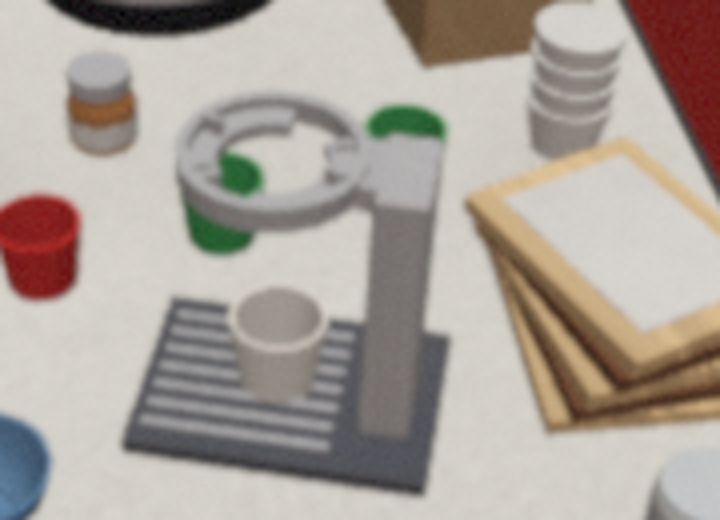

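View pics/sideh.png

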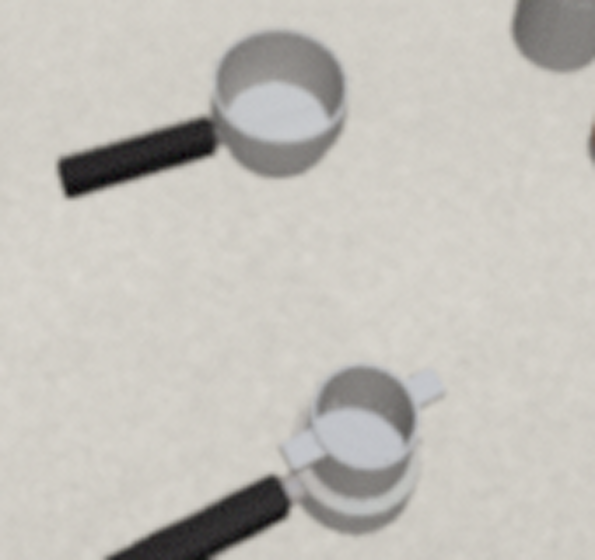

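Run:
```python
from h import *
S=manip.snapshot("side");T=manip.snapshot("top")
f=lambda u,v:(220+u/3-1/3,140+v/3-1/3)
g=lambda u,v:(250+u/4-.4,100+v/4-.4)
hs=lambda u,v:(260+u/3.5-.4,240+v/3.5-.4)
def yaw(a,b): d=b-a; return np.degrees(np.arctan2(d[1],d[0])), np.linalg.norm(d[:2])
# base
br=at_z(T,f(253,104),.015);fr=at_z(T,f(190,305),.015);fl=at_z(T,f(47,262),.015)
print("base top",br,fr,fl,yaw(fr,br),yaw(fr,fl))
b=[at_z(S,g(*p),.015) for p in((125,440),(172,300),(447,338),(424,485))]
print("side base: fr?",[x.round(3) for x in b],"fr-br",yaw(b[0],b[3]),"fl-bl",yaw(b[1],b[2]),yaw(b[0],b[1]))
print("cup rim top",at_z(T,f(130,187),.073),"side",at_z(S,g(279,318),.073))
# ring outer top z=.218 
print("ring top",at_z(T,f(115,184),.218),"side",at_z(S,g(272,155),.218))
print("column",at_z(T,f(147,92),.215))
# holder
a=at_z(T,f(653,120),.08);c=at_z(T,f(685,195),.08);print("lugs top",a,c,yaw(c,a),(a+c)/2)
a=at_z(S,hs(432,382),.08);c=at_z(S,hs(297,452),.08);print("lugs side",a,c,yaw(c,a),(a+c)/2)
a=at_z(T,f(673,210),.034);c=at_z(T,f(708,303),.034);print("handle top",a,c,yaw(c,a))
```

```text
base top [0.65142528 0.0240735  0.015     ] [0.45595868 0.08601791 0.015     ] [0.49836144 0.22540833 0.015     ] (np.float64(-17.583688566400365), np.float64(0.2050470756764381)) (np.float64(73.08016808186873), np.float64(0.14569722371544208))
side base: fr? [array([0.455, 0.084, 0.015]), array([0.495, 0.22 , 0.015]), array([0.69 , 0.159, 0.015]), array([0.649, 0.023, 0.015])] fr-br (np.float64(-17.364391089760392), np.float64(0.2032965485721513)) fl-bl (np.float64(-17.343632478995914), np.float64(0.20413340574810987)) (np.float64(73.38701717617317), np.float64(0.142445508946806))
cup rim top [0.56717836 0.13637926 0.073     ] side [0.56413472 0.13116854 0.073     ]
ring top [0.56020685 0.12857727 0.218     ] side [0.55721568 0.12099704 0.218     ]
column [0.63587823 0.10284877 0.215     ]
lugs top [ 0.62558145 -0.34811259  0.08      ] [ 0.55599628 -0.37615919  0.08      ] (np.float64(21.952108645282742), np.float64(0.0750247151702536)) [ 0.59078886 -0.36213589  0.08      ]
lugs side [ 0.62910157 -0.34837181  0.08      ] [ 0.55163711 -0.37678154  0.08      ] (np.float64(20.140278488461906), np.float64(0.08250972902136514)) [ 0.59036934 -0.36257667  0.08      ]
handle top [ 0.54429382 -0.37806552  0.034     ] [ 0.45533308 -0.4096902   0.034     ] (np.float64(19.569808283923713), np.float64(0.09441468998497889))
```

Request:
{"fn": "play_rows", "kwargs": {
  "steps": [
    [[0.048,-0.014,0.008,0,0,-0.4],[0.048,-0.014,0.008,0,0,-0.4],[0.048,-0.014,0.008,0,0,-0.4],[0.048,-0.014,0.008,0,0,-0.4],[0.048,-0.014,0.008,0,0,-0.4],[0.048,-0.014,0.008,0,0,-0.4],[0.048,-0.014,0.008,0,0,-0.4],[0,0,0,0,0,0]]
  ],
  "fingers": 1,
  "squeeze": 60
}}

```text
t: 2.6
tcp_pos: [0.4752, -0.3949, 0.1996]
tool_rot: [0.984, 0.176, -0.0, -0.001]
force: [0.2, 0.1, -0.6]
finger_gap: 1.0
```

```bash
cat >> h.py <<'E'
from scipy.spatial.transform import Rotation as R
def state():
    s=manip.sense();r=R.from_quat(s["tool_rot"]);M=r.as_matrix()
    print("t %.2f"%s["t"],"tcp",s["tcp_pos"].round(4),"yaw %.2f"%np.degrees(np.arctan2(M[1,0],M[0,0])),"z",M[:,2].round(4),"F",s["force"].round(1),"q",s["q"].round(2),"gap %.3f"%s["finger_gap"]);return s,M
def togo(p,yaw):
    s,M=state();y=np.radians(yaw)
    D=np.array([[np.cos(y),np.sin(y),0],[np.sin(y),-np.cos(y),0],[0,0,-1]]).T
    D=np.array([[np.cos(y),np.sin(y),0],[np.sin(y),-np.cos(y),0],[0,0,-1.]])
    print("shift",(M.T@(np.array(p)-s["tcp_pos"])).round(4),"rot",np.degrees(R.from_matrix(M.T@D).as_rotvec()).round(2))
def save(s,n,box=None,f=1):
    im=s["img"]
    if box: im=im[box[1]:box[3],box[0]:box[2]]
    cv2.imwrite(f"pics/{n}.png",cv2.resize(im[:,:,::-1],None,fx=f,fy=f,interpolation=cv2.INTER_CUBIC))
E
python3 - <<'E'
from h import *
W=manip.snapshot("wrist");save(W,"w1");state()
for l in ("holder_grip","holder_lugs"):
    for d in manip.pinpoint(l,W)[:2]: print(l,round(d["score"],2),d["point"],at_z(W,d["point"],.022 if 'grip' in l else .072))
E
```

```text
t 2.65 tcp [ 0.4739 -0.3964  0.1999] yaw 20.23 z [-8.e-04  3.e-04 -1.e+00] F [-0.7 -0.   0.1] q [-0.88  0.58  1.5  -0.    1.05  0.34] gap 1.003
holder_grip 0.91 [327.9, 164.3] [ 0.49362229 -0.39774348  0.022     ]
holder_lugs 0.84 [333.1, 50.1] [ 0.59051648 -0.36368007  0.072     ]
```

View pics/w1.png

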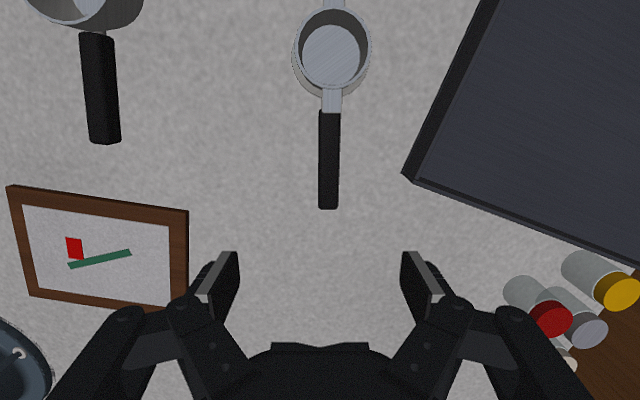

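Run:
```python
from h import *
W=manip.snapshot("wrist");save(W,"w1c",(270,0,390,220),3)
a=at_z(W,(330,110),.034);c=at_z(W,(328.3,208),.034);d=a-c
print(a,c,np.degrees(np.arctan2(d[1],d[0])),np.linalg.norm(d))
ax=np.array([.5905,-.3635]);y=np.radians(19.6)
p=ax-.118*np.array([np.cos(y),np.sin(y)]);print(p)
togo([*p,.1],19.6)
```

```text
[ 0.54384046 -0.38356544  0.034     ] [ 0.44855894 -0.41762216  0.034     ] 19.668550184377956 0.10118512003847105
[ 0.47933722 -0.40308329]
t 2.80 tcp [ 0.4722 -0.3986  0.2006] yaw 19.97 z [-0.e+00 -7.e-04 -1.e+00] F [-0.2 -0.5  0.3] q [-0.88  0.58  1.5  -0.    1.05  0.34] gap 0.999
shift [0.0052 0.0065 0.1006] rot [0.04 0.02 0.37]
```

View pics/w1c.png

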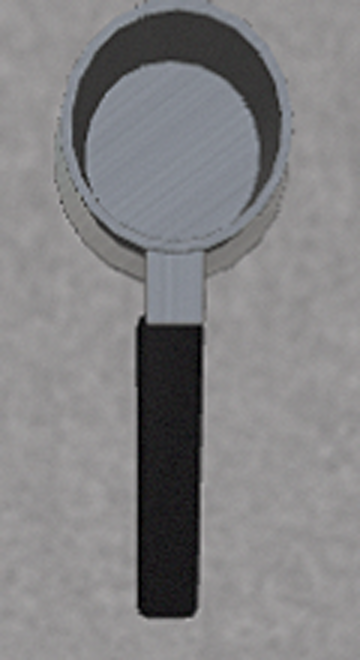

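Request:
{"fn": "play_rows", "kwargs": {
  "steps": [
    [[0.005,0.006,0.04,0,0,0.3],[0,0,0.04,0,0,0],[0,0,0.03,0,0,0],[0,0,0.01,0,0,0],[0,0,0,0,0,0]]
  ]
}}

```text
t: 3.42
tcp_pos: [0.4791, -0.4025, 0.0803]
tool_rot: [0.985, 0.171, -0.0, -0.0]
force: [0.3, -0.8, -0.3]
finger_gap: 1.002
```

Run:
```python
from h import *
for i in range(3):
    W=manip.snapshot("wrist");state()
save(W,"w2");togo([.4793,-.4031,.031],19.6)
```

```text
t 3.48 tcp [ 0.4796 -0.4028  0.0812] yaw 19.67 z [ 0.001  -0.0012 -1.    ] F [ 0.  -0.1  0.1] q [-0.88  0.76  1.55 -0.    0.83  0.35] gap 0.999
t 3.52 tcp [ 0.48   -0.4029  0.0817] yaw 19.69 z [ 0.0017 -0.0021 -1.    ] F [ 0.7  0.2 -0.6] q [-0.88  0.76  1.55 -0.    0.83  0.35] gap 1.001
t 3.58 tcp [ 0.4802 -0.4028  0.0819] yaw 19.71 z [ 0.0019 -0.0024 -1.    ] F [ 0.8 -0.7  0.2] q [-0.88  0.76  1.55 -0.    0.83  0.35] gap 1.001
t 3.58 tcp [ 0.4802 -0.4028  0.0819] yaw 19.71 z [ 0.0019 -0.0024 -1.    ] F [ 0.8 -0.7  0.2] q [-0.88  0.76  1.55 -0.    0.83  0.35] gap 1.001
shift [-0.001  -0.0001  0.0509] rot [ 0.16 -0.06  0.11]
```

View pics/w2.png

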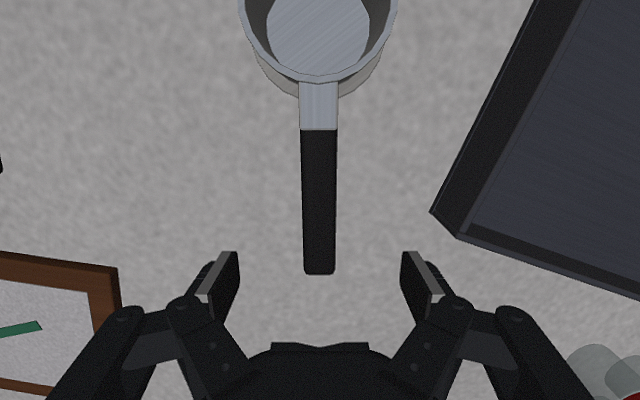

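Request:
{"fn": "play_rows", "kwargs": {
  "steps": [
    [[-0.001,0,0.025,0,0,0],[0,0,0.02,0,0,0],[0,0,0.005,0,0,0],[0,0,0,0,0,0],[0,0,0,0,0,0]]
  ]
}}

```text
t: 4.2
tcp_pos: [0.4792, -0.4024, 0.031]
tool_rot: [0.985, 0.171, 0.0, 0.001]
force: [-0.7, 0.5, -0.0]
finger_gap: 1.004
```

Request:
{"fn": "play_rows", "kwargs": {
  "steps": [
    [[0,0,0,0,0,0],[0,0,0,0,0,0],[0,0,0,0,0,0],[0,0,0,0,0,0],[0,0,0,0,0,0],[0,0,0,0,0,0]]
  ],
  "fingers": 0,
  "squeeze": 70
}}

```text
t: 4.95
tcp_pos: [0.4788, -0.4021, 0.0305]
tool_rot: [0.985, 0.171, 0.0, 0.0]
force: [-1.2, -1.0, 1.2]
finger_gap: 0.246
```

Run:
```python
from h import *
W=manip.snapshot("wrist");state();save(W,"w3")
```

```text
t 5.00 tcp [ 0.4789 -0.4021  0.0305] yaw 19.73 z [ 3.e-04 -4.e-04 -1.e+00] F [0.  0.5 1.6] q [-0.88  0.84  1.57  0.    0.74  0.35] gap 0.242
```

View pics/w3.png

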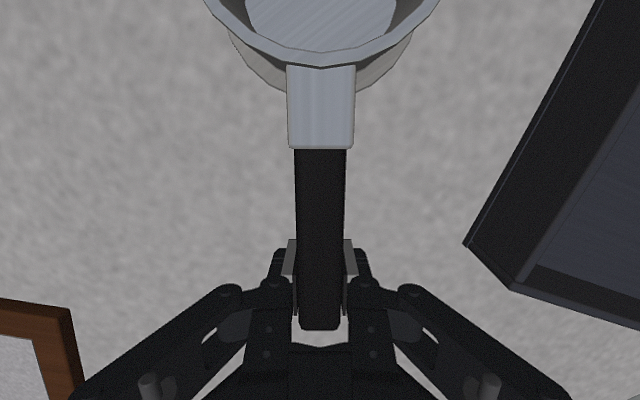

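Request:
{"fn": "play_rows", "kwargs": {
  "steps": [
    [[0,0,-0.01,0,0,0],[0,0,-0.03,0,0,0],[0,0,-0.05,0,0,0],[0,0,-0.06,0,0,4],[0,0,-0.06,0,0,4],[0,0,-0.04,0,0,4],[0,0,-0.02,0,0,4],[0,0,0,0,0,4],[0,0,0,0,0,0],[0,0,0,0,0,0]]
  ]
}}

```text
t: 6.25
tcp_pos: [0.4783, -0.4014, 0.2997]
tool_rot: [1.0, -0.002, -0.001, -0.001]
force: [-0.6, -0.7, -1.0]
finger_gap: 0.244
```

Run:
```python
from h import *
W=manip.snapshot("wrist");save(W,"w4");togo([.487,-.02,.30],0)
```

```text
t 6.30 tcp [ 0.4784 -0.4015  0.2996] yaw -0.22 z [-0.0013  0.0014 -1.    ] F [-0.7  0.1 -2.4] q [-0.88  0.48  1.38 -0.    1.28  0.7 ] gap 0.242
shift [ 7.200e-03 -3.815e-01  1.000e-04] rot [-0.08  0.07 -0.22]
```

View pics/w4.png

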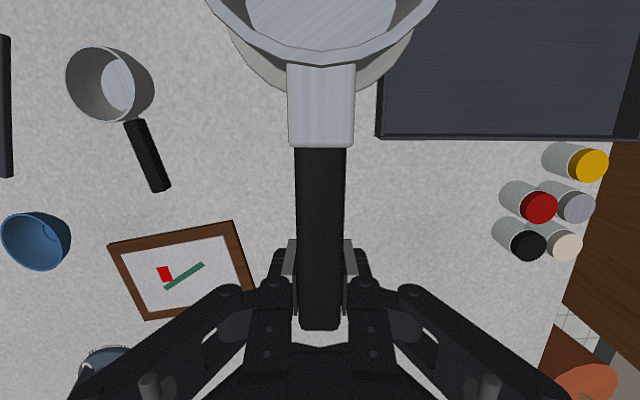

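Request:
{"fn": "play_rows", "kwargs": {
  "steps": [
    [[0.001,-0.025,0,0,0,0],[0.001,-0.045,0,0,0,0],[0.001,-0.055,0,0,0,0],[0.001,-0.055,0,0,0,0],[0.001,-0.055,0,0,0,0],[0.001,-0.055,0,0,0,0],[0.001,-0.046,0,0,0,0],[0,-0.03,0,0,0,0],[0,-0.015,0,0,0,0],[0,0,0,0,0,0]]
  ]
}}

```text
t: 7.55
tcp_pos: [0.4874, -0.0206, 0.3002]
tool_rot: [1.0, -0.001, -0.0, 0.0]
force: [-0.3, 0.1, -1.1]
finger_gap: 0.242
```

Request:
{"fn": "play_rows", "kwargs": {
  "steps": [
    [[0,0,0,0,0,0],[0,0,0,0,0,0]]
  ]
}}

```text
t: 7.8
tcp_pos: [0.4877, -0.0221, 0.3003]
tool_rot: [1.0, -0.003, 0.0, 0.0]
force: [-0.8, 0.1, -1.9]
finger_gap: 0.244
```

Run:
```python
from h import *
W=manip.snapshot("wrist");save(W,"w5");state()
for l in ("collar","slot"):
    for d in manip.pinpoint(l,W)[:2]: print(l,round(d["score"],2),d["point"],at_z(W,d["point"],.21))
save(W,"w5c",(0,0,330,250),2.4)
S=manip.snapshot("side");save(S,"s5",(220,80,420,230),4)
T=manip.snapshot("top");save(T,"t5",(220,140,400,260),4)
```

```text
t 7.85 tcp [ 0.4877 -0.022   0.3002] yaw -0.36 z [-1.e-04 -2.e-04 -1.e+00] F [ 0.7 -0.  -1.3] q [-0.27  0.29  1.71 -0.    1.14  1.3 ] gap 0.244
slot 0.7 [153.5, 159.4] [0.52859374 0.10171037 0.21      ]
```

View pics/w5c.png

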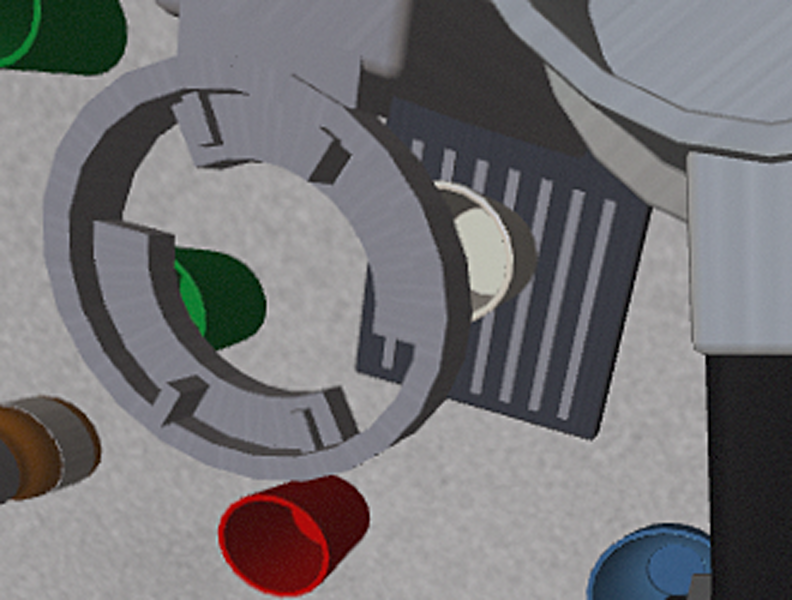

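View pics/t5.png

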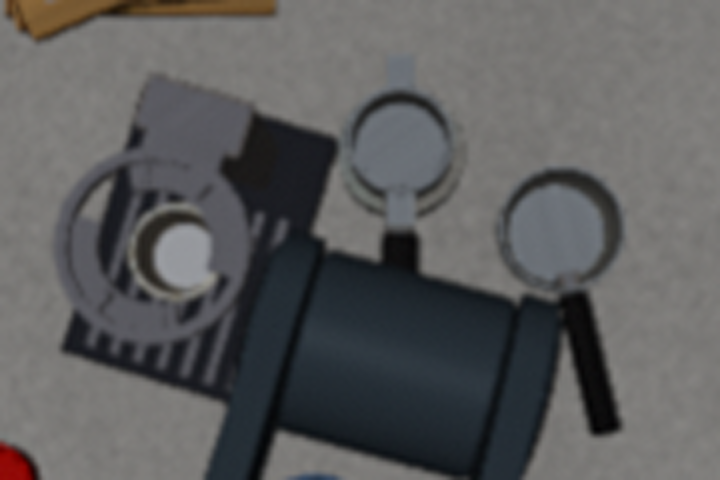

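View pics/s5.png

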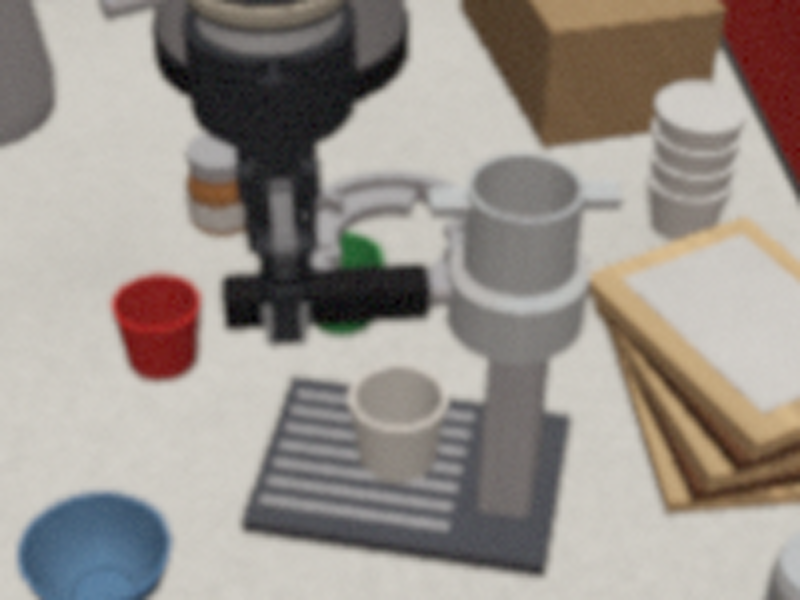

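Run:
```python
from h import *
from scipy.optimize import least_squares
W=manip.snapshot("wrist")
f=lambda p:(p[0]/2.4-.3,p[1]/2.4-.3)
pts=[(44,230),(50,180),(70,135),(110,90),(150,68),(60,310),(85,370),(130,430),(175,462),(220,476),(300,475),(350,465),(400,435),(430,385),(442,330),(440,280)]
B=np.array([at_z(W,f(p),.218)[:2] for p in pts])
r=least_squares(lambda c:np.hypot(*(B-c[:2]).T)-c[2],[.56,.126,.06],loss="soft_l1",f_scale=.002);print(r.x,(r.fun*1e3).round(1))
r2=least_squares(lambda c:np.hypot(*(B-c).T)-.06,[.56,.126],loss="soft_l1",f_scale=.002);print(r2.x)
c=r2.x
# slot edges on ledge top z .21
for p in [(413,340),(340,390),(355,432),(95,222),(172,236),(178,105),(200,165)]:
    d=at_z(W,f(p),.21)[:2]-c;print(p,np.hypot(*d).round(4),np.degrees(np.arctan2(d[1],d[0])).round(1))
# overlay
im=W["img"][:,:,::-1].copy()
def circ(c,rad,z,col):
    for a in np.linspace(0,2*np.pi,120):
        u=proj(W,[c[0]+rad*np.cos(a),c[1]+rad*np.sin(a),z]); 
        if 0<u[0]<640 and 0<u[1]<400: cv2.circle(im,tuple(int(round(v)) for v in u),0,col,-1)
circ(c,.06,.218,(0,0,255));circ(c,.052,.218,(0,255,0));circ(c,.035,.21,(255,0,0))
cv2.imwrite("pics/ov.png",cv2.resize(im[0:250,0:330],None,fx=2.4,fy=2.4))
# base corners
for p in [(594,438),(652,205)]:
    print(at_z(W,f(p),.015))
a=at_z(W,f((594,438)),.015);b=at_z(W,f((652,205)),.015);d=b-a;print(np.degrees(np.arctan2(d[1],d[0])))
a=at_z(W,f((594,438)),.015);b=at_z(W,f((358,370)),.015);d=b-a;print(np.degrees(np.arctan2(d[1],d[0]))-90)
# held cup lugs: near view
S=manip.snapshot("side");T=manip.snapshot("top")
g=lambda u,v:(220+u/4-.4,80+v/4-.4); h=lambda u,v:(220+u/4-.4,140+v/4-.4)
# lug outer tips: top pic far lug tip, side
print("far lug tip tri",tri([(S,g(617,195)),(T,h(400,57))]))
print("far lug root", at_z(S,g(582,193),.352))
L=manip.pinpoint("holder_lugs",S)+[None];M=manip.pinpoint("holder_lugs",T)+[None];print(L[0],M[0])
if L[0] and M[0]: print(tri([(S,L[0]["point"]),(T,M[0]["point"])]))
state()
```

```text
[0.55735826 0.13176217 0.05978312] [-0.8 -0.5 -0.5  0.2  0.8 -1.5  0.2  2.6  2.7  0.7 -2.9 -1.7 -0.1 -0.
  0.3  0.7]
[0.55739119 0.13171835]
(413, 340) 0.0482 -109.2
(340, 390) 0.0367 -148.1
(355, 432) 0.0498 -154.4
(95, 222) 0.0513 65.8
(172, 236) 0.0284 55.1
(178, 105) 0.053 13.4
(200, 165) 0.0368 15.0
[0.45358242 0.08462425 0.015     ]
[0.58791171 0.04105428 0.015     ]
-17.970575383838078
-17.37986236295866
far lug tip tri [ 0.65168872 -0.02307617  0.34387767]
far lug root [ 0.63097328 -0.03101457  0.352     ]
{'point': [348.3, 130.7], 'score': 0.59} {'point': [318.3, 174.6], 'score': 0.94}
[ 0.6046538  -0.01969964  0.33935738]
t 8.30 tcp [ 0.4875 -0.021   0.3003] yaw -0.27 z [ 0. -0. -1.] F [ 0.3  0.1 -1.5] q [-0.27  0.29  1.71 -0.    1.14  1.3 ] gap 0.245
```

View pics/ov.png

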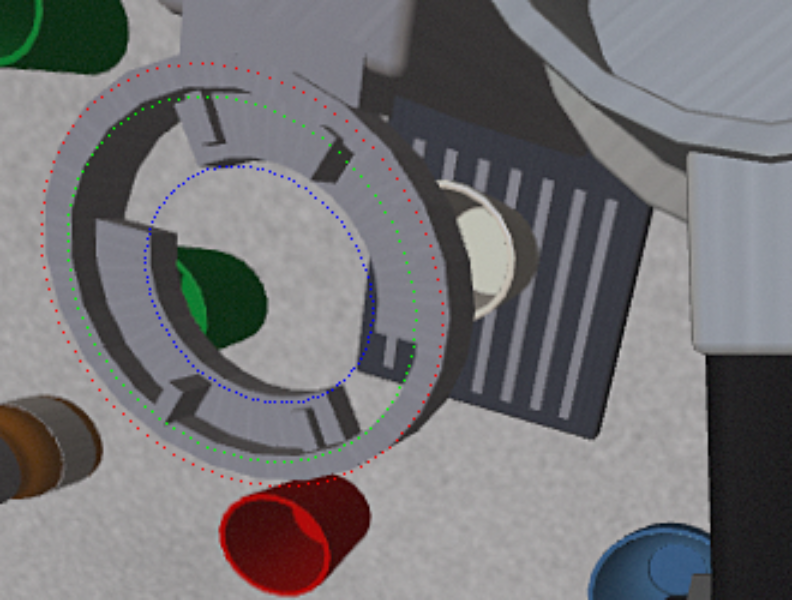

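```bash
cat > ov.py <<'E'
from h import *
def overlay(W,c,yaw,name,box,f):
    im=cv2.resize(W["img"][box[1]:box[3],box[0]:box[2],::-1],None,fx=f,fy=f,interpolation=cv2.INTER_CUBIC)
    def pt(p,col):
        u=(proj(W,p)-np.array(box[:2])+.5)*f-.5
        if 0<=u[0]<im.shape[1] and 0<=u[1]<im.shape[0]: cv2.circle(im,tuple(int(round(v)) for v in u),1,col,-1)
    for rad,z,col in((.06,.218,(0,0,255)),(.052,.218,(0,255,0)),(.035,.21,(255,0,0)),(.035,.2,(255,255,0))):
        for a in np.linspace(0,2*np.pi,150): pt([c[0]+rad*np.cos(a),c[1]+rad*np.sin(a),z],col)
    y=np.radians(yaw);ex=np.array([np.cos(y),np.sin(y)]);ey=np.array([-ex[1],ex[0]]);c=np.array(c)
    for s in np.linspace(-1,1,40):
        for e in(-1,1):
            pt([*(c+ex*(-.09)+ey*.075*s),.015],(255,0,255)); pt([*(c+ex*(.02+.11*s)+ey*.075*e),.015],(255,0,255))
    a=np.radians(yaw-120)
    for q in np.linspace(.035,.052,8): pt([*(c+q*np.array([np.cos(a),np.sin(a)])),.21],(0,255,255)); pt([*(c-q*np.array([np.cos(a),np.sin(a)])),.21],(0,255,255))
    cv2.imwrite(f"pics/{name}.png",im)
E
python3 - <<'E'
from ov import *
W=manip.snapshot("wrist");S=manip.snapshot("side");T=manip.snapshot("top")
c=(.5585,.1295)
overlay(W,c,-17.4,"ovw",(10,15,205,210),4)
overlay(S,c,-17.4,"ovs",(240,80,390,230),4)
overlay(T,c,-17.4,"ovt",(220,150,320,250),6)
E
```

```text
(no output)
```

View pics/ovw.png

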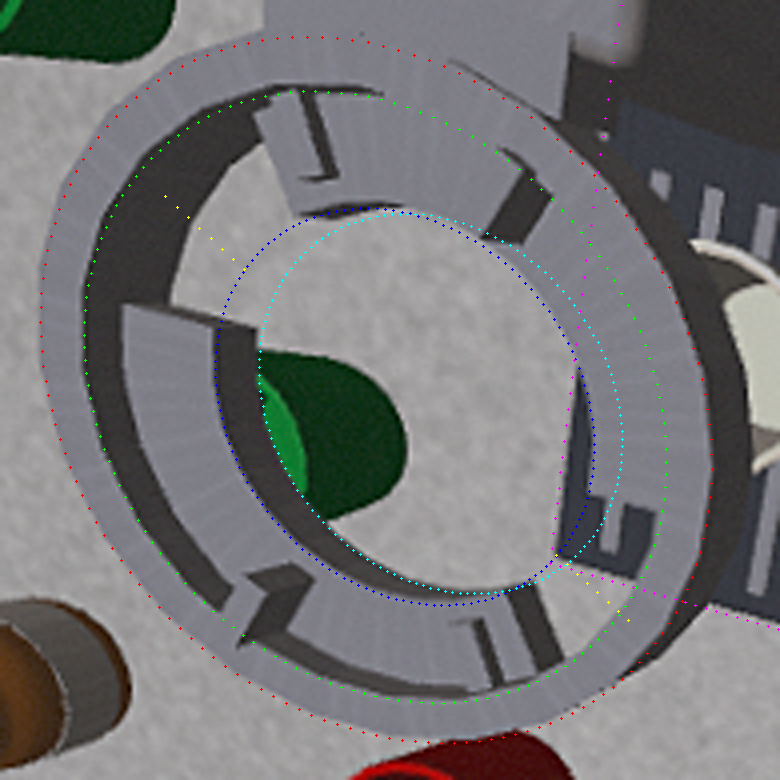

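View pics/ovs.png

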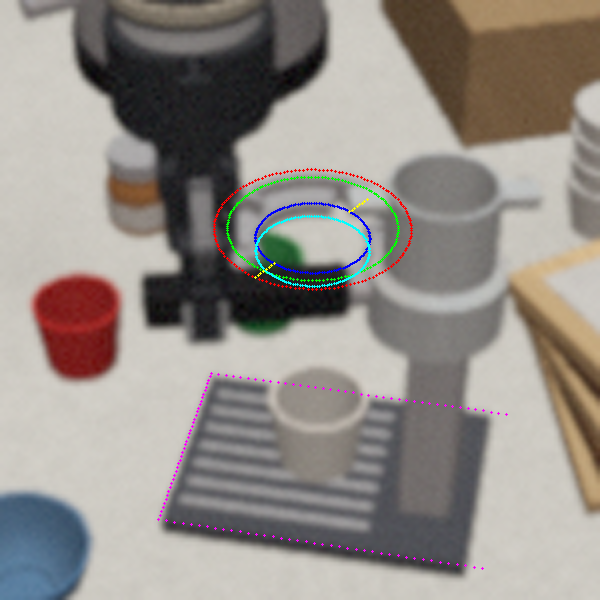

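View pics/ovt.png

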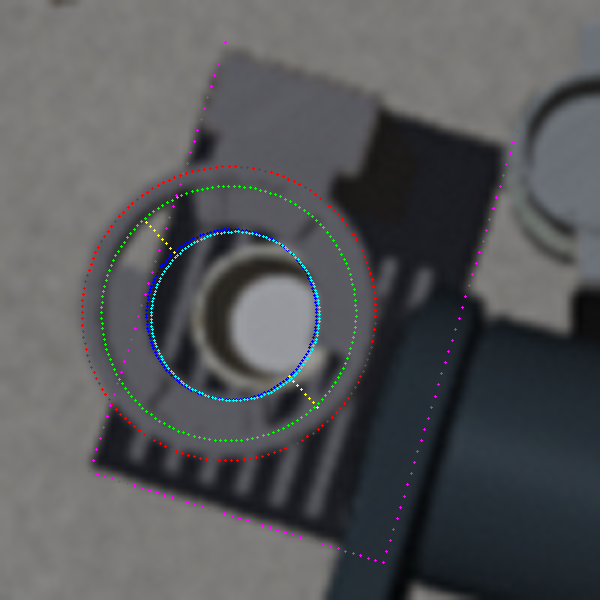

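```bash
cat >> ov.py <<'E'
def hold(W,name,box,f,r=.1182,lat=0,dz=-.0305,pitch=0):
    s,M=state();im=cv2.resize(W["img"][box[1]:box[3],box[0]:box[2],::-1],None,fx=f,fy=f,interpolation=cv2.INTER_CUBIC)
    y=np.arctan2(M[1,0],M[0,0]);Rz=R.from_euler("zy",[y,pitch*np.pi/180]).as_matrix()
    def pt(p,col):
        # p in holder frame: origin at TCP-level grip; x to the cup
        u=(proj(W,s["tcp_pos"]+Rz@(np.array(p)+[r,lat,dz]))-np.array(box[:2])+.5)*f-.5
        if 0<=u[0]<im.shape[1] and 0<=u[1]<im.shape[0]: cv2.circle(im,tuple(int(round(v)) for v in u),1,col,-1)
    for rad,z,col in((.029,.084,(0,0,255)),(.036,.034,(0,255,0)),(.036,0,(255,0,0))):
        for a in np.linspace(0,2*np.pi,120): pt([rad*np.cos(a),rad*np.sin(a),z],col)
    for t in np.linspace(0,1,20):
        for e in(-1,1):
            for q in(-1,1): pt([q*(.029+.018*t),.008*e,.08],(0,255,255))
            for z in(.01,.034): pt([-.045-.105*t,e*.011,z],(255,0,255))
    cv2.imwrite(f"pics/{name}.png",im)
E
python3 - <<'E'
from ov import *
W=manip.snapshot("wrist");S=manip.snapshot("side");T=manip.snapshot("top")
hold(S,"hs",(260,90,400,200),5)
hold(T,"ht",(290,140,350,210),8)
hold(W,"hw",(200,0,440,340),2)
E
python3 -c "
import cv2,numpy as np
a=[cv2.imread('pics/%s.png'%n) for n in('hs','ht')]
print([x.shape for x in a])"
```

```text
t 8.60 tcp [ 0.4875 -0.021   0.3003] yaw -0.26 z [ 0. -0. -1.] F [ 0.8  0.7 -2.4] q [-0.27  0.29  1.71 -0.    1.14  1.3 ] gap 0.242
t 8.60 tcp [ 0.4875 -0.021   0.3003] yaw -0.26 z [ 0. -0. -1.] F [ 0.8  0.7 -2.4] q [-0.27  0.29  1.71 -0.    1.14  1.3 ] gap 0.242
t 8.60 tcp [ 0.4875 -0.021   0.3003] yaw -0.26 z [ 0. -0. -1.] F [ 0.8  0.7 -2.4] q [-0.27  0.29  1.71 -0.    1.14  1.3 ] gap 0.242
[(550, 700, 3), (560, 480, 3)]
```

View pics/hs.png

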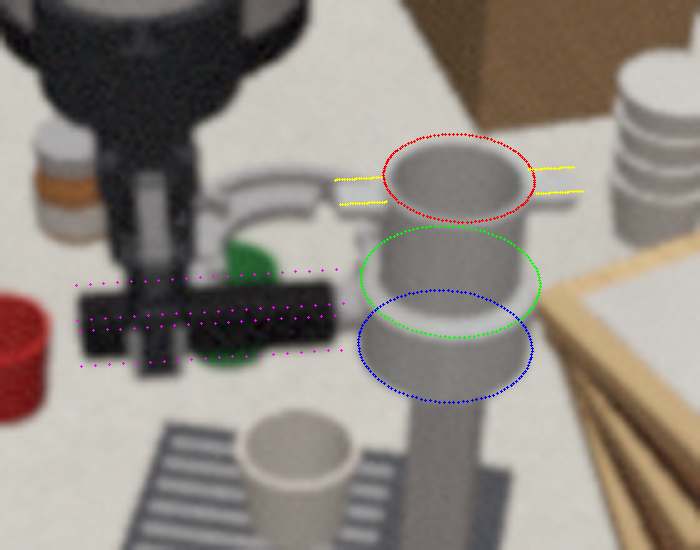

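View pics/ht.png

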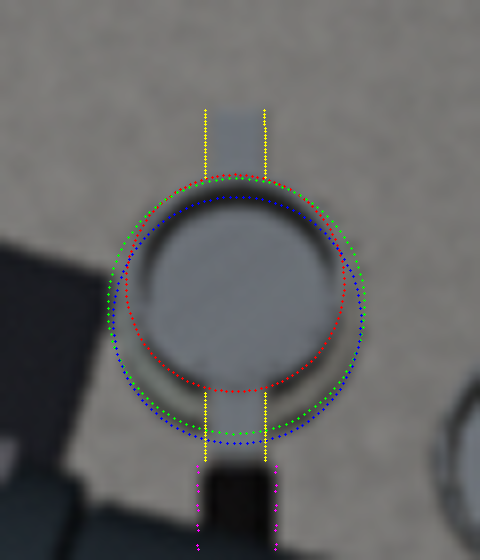

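View pics/hw.png

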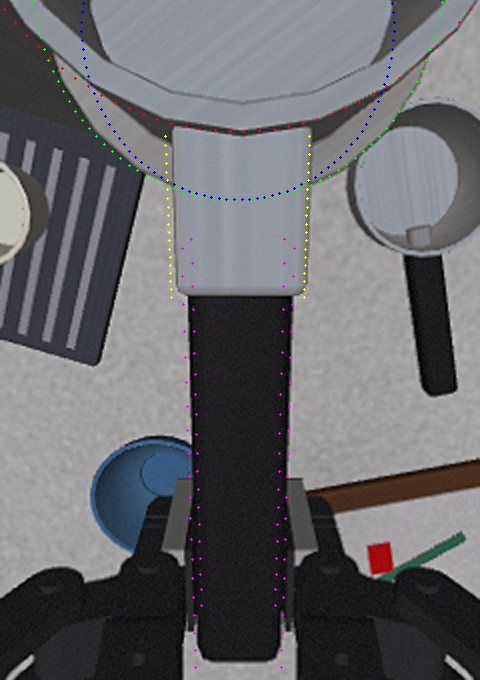

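```bash
sed -i 's/"zy"/"ZY"/' ov.py
python3 - <<'E'
from ov import *
S=manip.snapshot("side");
for i,p in enumerate((0,1.5,3)):
    S2=dict(S);S2["K"]=S["K"].copy();S2["K"][0,2]+=1.3;S2["K"][1,2]+=1.3
    hold(S2,f"hs{i}",(270,105,390,185),5,pitch=p)
a=[cv2.imread(f"pics/hs{i}.png") for i in range(3)]
cv2.imwrite("pics/hsx.png",cv2.resize(np.vstack(a),None,fx=.95,fy=.5) if 0 else np.vstack([x[80:360:1] for x in a])[:, :])
E
```

```text
t 8.65 tcp [ 0.4875 -0.021   0.3003] yaw -0.26 z [-0. -0. -1.] F [-0.6  0.  -3.2] q [-0.27  0.29  1.71 -0.    1.14  1.3 ] gap 0.244
t 8.65 tcp [ 0.4875 -0.021   0.3003] yaw -0.26 z [-0. -0. -1.] F [-0.6  0.  -3.2] q [-0.27  0.29  1.71 -0.    1.14  1.3 ] gap 0.244
t 8.65 tcp [ 0.4875 -0.021   0.3003] yaw -0.26 z [-0. -0. -1.] F [-0.6  0.  -3.2] q [-0.27  0.29  1.71 -0.    1.14  1.3 ] gap 0.244
```

View pics/hs0.png

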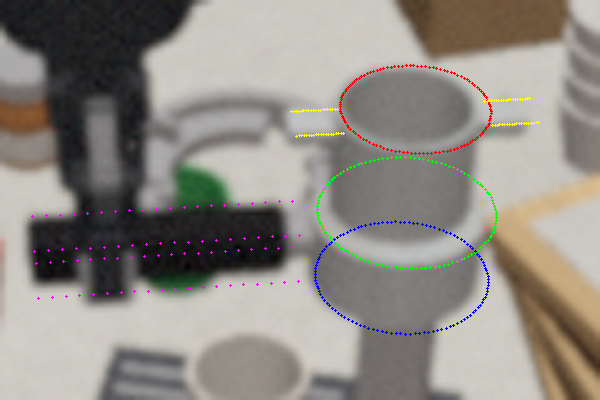

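View pics/hs1.png

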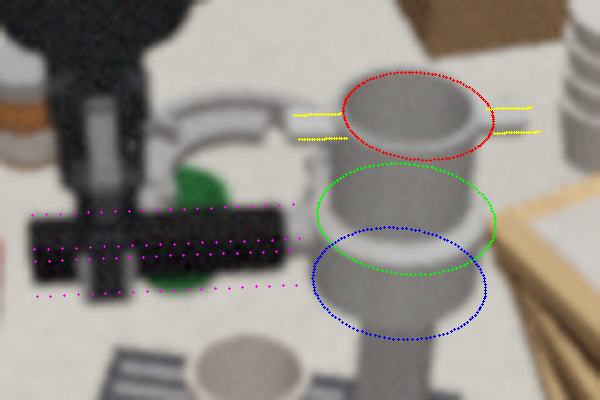

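View pics/hs2.png

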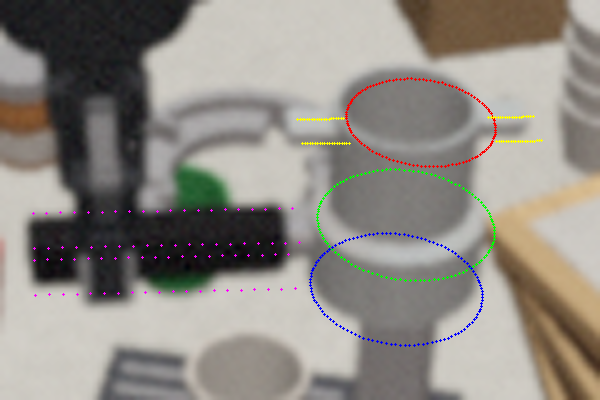

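Request:
{"fn": "play_rows", "kwargs": {
  "steps": [
    [[-0.005,0.03,0,0,0,0],[-0.005,0.04,0,0,0,0],[-0.005,0.029,0,0,0,0],[0,0,0.025,0,0,-8.6],[0,0,0.04,0,0,-8.6],[0,0,0.04,0,0,-8.6],[0,0,0.04,0,0,-8.6],[0,0,0.03,0,0,-8.6],[0,0,0,0,0,0],[0,0,0,0,0,0]]
  ]
}}

```text
t: 9.9
tcp_pos: [0.473, -0.1204, 0.1262]
tool_rot: [0.932, 0.363, 0.001, 0.001]
force: [0.5, 0.1, -1.8]
finger_gap: 0.245
```

Run:
```python
from h import *
W=manip.snapshot("wrist");save(W,"w6");S=manip.snapshot("side");save(S,"s6",(220,80,420,230),4)
togo([.4724,.0498,.125],42.6)
```

```text
t 10.00 tcp [ 0.4732 -0.1205  0.1267] yaw 42.66 z [ 0.0031 -0.0016 -1.    ] F [ 0.   1.  -0.8] q [-0.48  0.56  1.89 -0.    0.69  0.35] gap 0.245
shift [ 0.1148 -0.1258  0.0015] rot [ 0.19 -0.07  0.06]
```

View pics/w6.png

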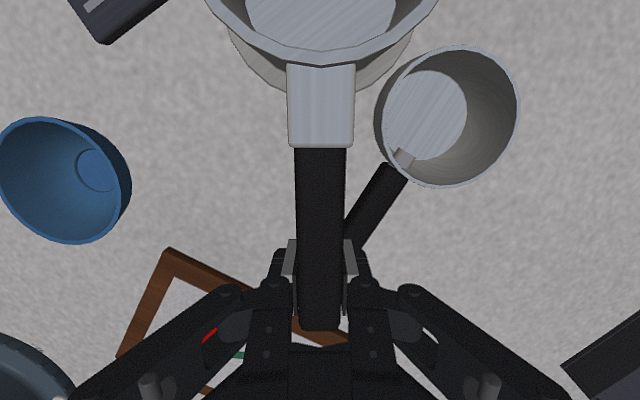

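View pics/s6.png

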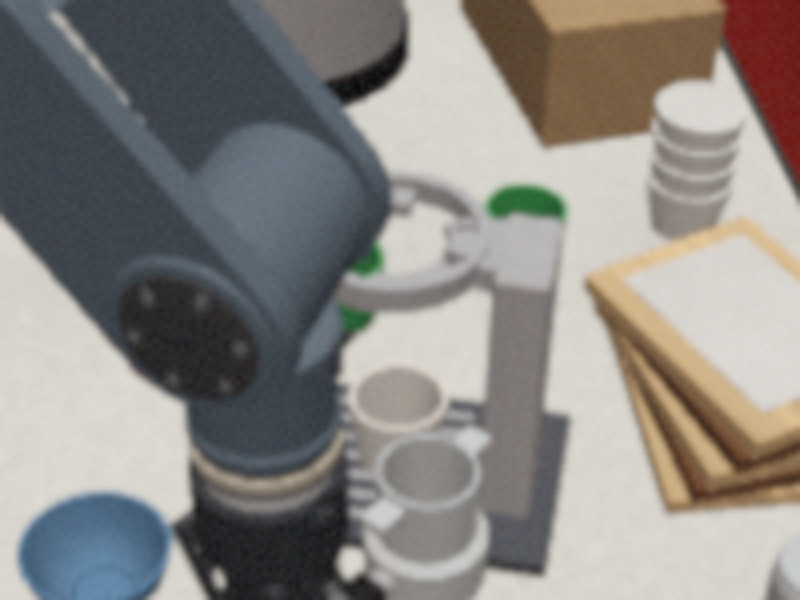

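Request:
{"fn": "play_rows", "kwargs": {
  "steps": [
    [[0.012,-0.013,0,0,0,0],[0.023,-0.025,0,0,0,0],[0.025,-0.027,0,0,0,0],[0.025,-0.027,0,0,0,0],[0.018,-0.02,0,0,0,0],[0.009,-0.01,0,0,0,0],[0.003,-0.004,0,0,0,0],[0,0,0,0,0,0],[0,0,0,0,0,0]]
  ]
}}

```text
t: 11.12
tcp_pos: [0.4712, 0.0499, 0.1253]
tool_rot: [0.931, 0.364, 0.0, 0.0]
force: [-0.8, -0.3, -1.9]
finger_gap: 0.24
```

Run:
```python
from ov import *
W=manip.snapshot("wrist");save(W,"w7");S=manip.snapshot("side");T=manip.snapshot("top")
overlay(T,(.5585,.129),-17.4,"ovt2",(210,150,310,250),6)
save(S,"s7",(220,80,420,230),4)
togo([.4724,.0498,.125],42.6)
```

```text
t 11.28 tcp [0.4712 0.05   0.1253] yaw 42.66 z [ 0. -0. -1.] F [-0.2 -0.9 -2.2] q [-0.13  0.55  1.92 -0.    0.67  0.7 ] gap 0.244
shift [0.0008 0.001  0.0003] rot [0.   0.   0.06]
```

View pics/w7.png

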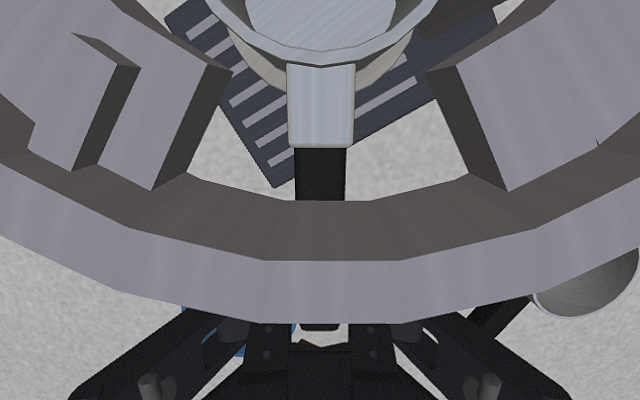

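View pics/ovt2.png

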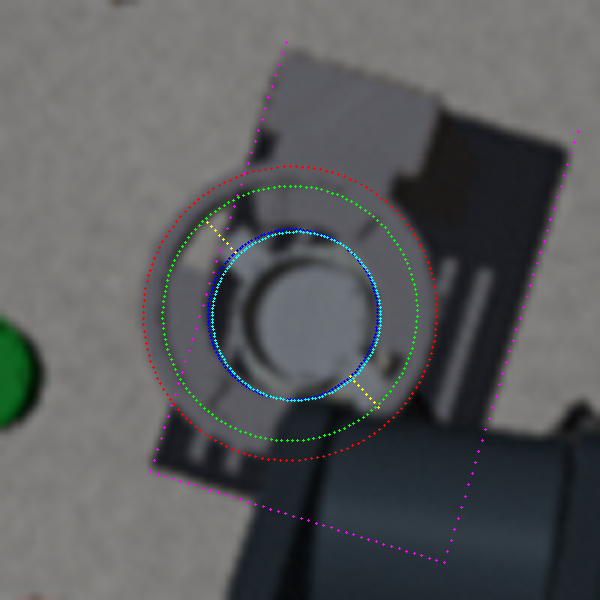

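View pics/s7.png

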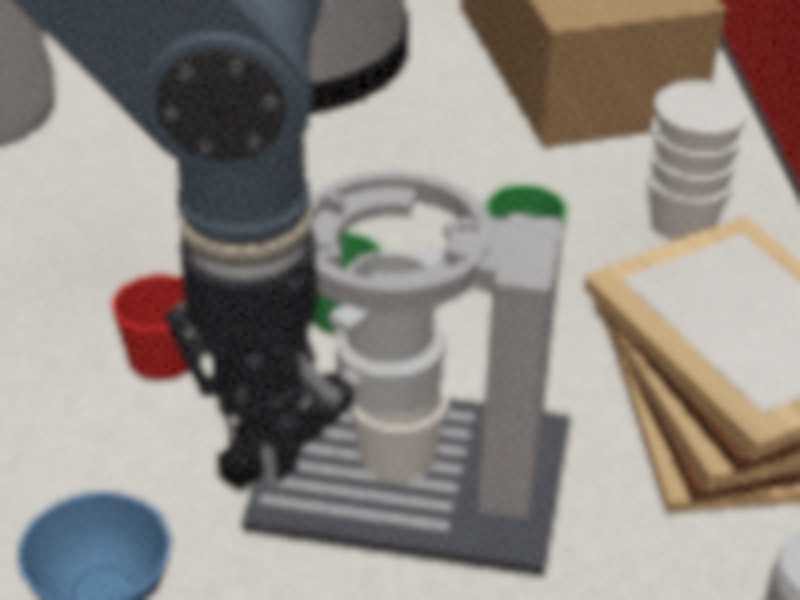

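Run:
```python
from ov import *
W=manip.snapshot("wrist");s,M=state()
for uv,z in (((330,323),.218),((330,261),.218),((330,201),.21)):
    p=at_z(W,uv,z);print(uv,p.round(4),"tool",(M.T@(p-s["tcp_pos"])).round(4))
p=s["tcp_pos"]
T=manip.snapshot("top")
hold(T,"ht2",(220,160,310,240),7,r=.117,pitch=.7)
```

```text
t 11.32 tcp [0.4711 0.0501 0.1253] yaw 42.67 z [-0. -0. -1.] F [ 0.5  0.  -1.9] q [-0.13  0.55  1.92 -0.    0.67  0.7 ] gap 0.244
(330, 323) [0.515  0.0893 0.218 ] tool [ 0.0588  0.0009 -0.0927]
(330, 261) [0.5208 0.0948 0.218 ] tool [ 0.0669  0.0008 -0.0927]
(330, 201) [0.5237 0.0971 0.21  ] tool [ 0.0705  0.0011 -0.0847]
t 11.38 tcp [0.4711 0.0502 0.1253] yaw 42.68 z [-0.  0. -1.] F [-0.3 -0.6 -1.4] q [-0.13  0.55  1.92 -0.    0.67  0.7 ] gap 0.248
```

View pics/ht2.png

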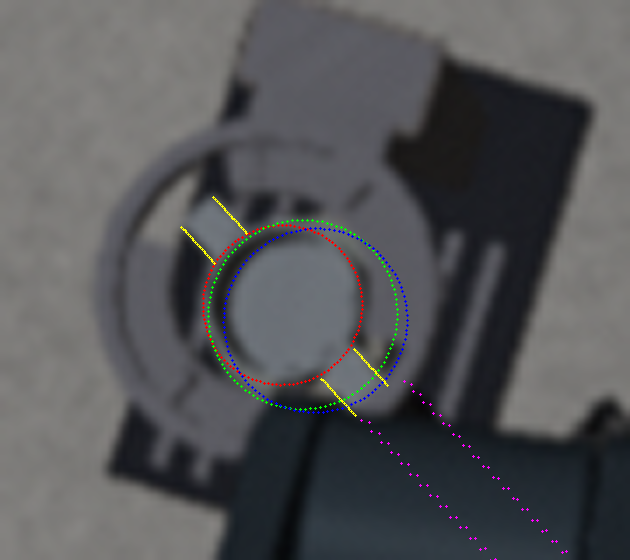

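Request:
{"fn": "play_rows", "kwargs": {
  "steps": [
    [[0.001,0.001,-0.008,0,0,0],[0,0,-0.008,0,0,0],[0,0,-0.008,0,0,0],[0,0,-0.006,0,0,0],[0,0,-0.004,0,0,0],[0,0,0,0,0,0]]
  ]
}}

```text
t: 12.12
tcp_pos: [0.4726, 0.0506, 0.1597]
tool_rot: [0.931, 0.364, 0.0, 0.0]
force: [0.3, 0.9, -1.4]
finger_gap: 0.246
```

Request:
{"fn": "play_rows", "kwargs": {
  "steps": [
    [[0,0,-0.006,0,0,0],[0,0,-0.006,0,0,0],[0,0,-0.006,0,0,0],[0,0,-0.005,0,0,0],[0,0,0,0,0,0]]
  ]
}}

```text
t: 12.75
tcp_pos: [0.4728, 0.0506, 0.1828]
tool_rot: [0.931, 0.364, 0.001, 0.0]
force: [-0.7, 0.2, -2.0]
finger_gap: 0.249
```

Run:
```python
from ov import *
W=manip.snapshot("wrist");save(W,"w8");S=manip.snapshot("side");save(S,"s8",(250,100,400,220),5);state()
```

```text
t 12.85 tcp [0.4724 0.0506 0.1824] yaw 42.74 z [ 0. -0. -1.] F [ 0.5 -0.1 -1.9] q [-0.13  0.45  1.88 -0.    0.82  0.7 ] gap 0.244
```

View pics/w8.png

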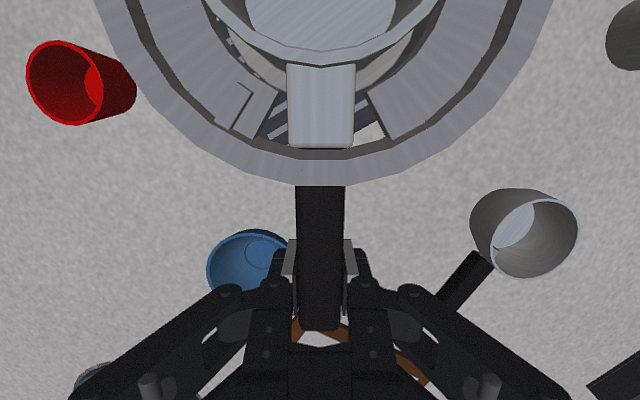

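View pics/s8.png

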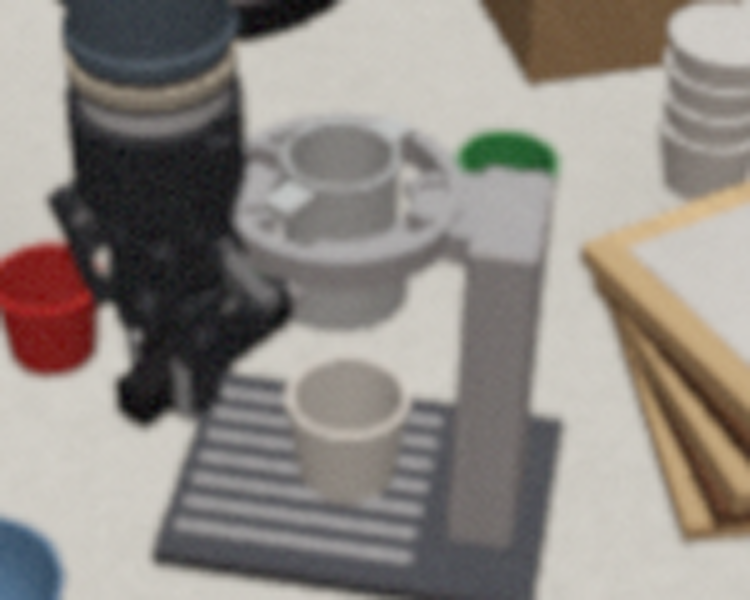

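Request:
{"fn": "play_rows", "kwargs": {
  "steps": [
    [[0.0003,-0.0061,0,0,0,3],[0.0006,-0.0122,0,0,0,6],[0.0006,-0.0122,0,0,0,6],[0.0006,-0.0122,0,0,0,6],[0.0006,-0.0122,0,0,0,6],[0.0003,-0.0061,0,0,0,3],[0,0,0,0,0,0]]
  ]
}}

```text
t: 13.72
tcp_pos: [0.444, 0.1045, 0.1821]
tool_rot: [0.994, 0.112, -0.0, -0.0]
force: [-0.6, -0.1, -3.1]
finger_gap: 0.246
```

Run:
```python
from ov import *
W=manip.snapshot("wrist");save(W,"w9");S=manip.snapshot("side");save(S,"s9",(250,100,400,220),5);s,M=state()
print("axis",(s["tcp_pos"]+.117*M[:,0]).round(4))
c=np.array([.5587,.1295]);y=np.radians(-17.4);togo([*(c-.117*np.array([np.cos(y),np.sin(y)])),.1824],-17.4)
```

```text
t 13.82 tcp [0.4444 0.104  0.1822] yaw 12.79 z [-3.e-04  0.e+00 -1.e+00] F [-0.3  0.3 -2.7] q [-0.02  0.43  1.92 -0.    0.8   1.33] gap 0.247
axis [0.5585 0.1299 0.1821]
t 13.82 tcp [0.4444 0.104  0.1822] yaw 12.79 z [-3.e-04  0.e+00 -1.e+00] F [-0.3  0.3 -2.7] q [-0.02  0.43  1.92 -0.    0.8   1.33] gap 0.247
shift [ 0.016  -0.0584 -0.0002] rot [0.000e+00 2.000e-02 3.019e+01]
```

View pics/w9.png

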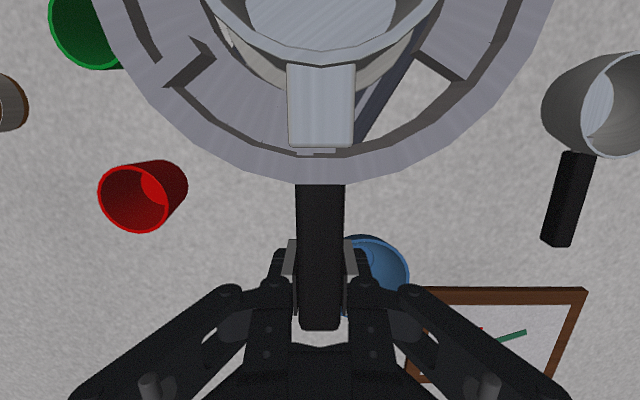

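View pics/s9.png

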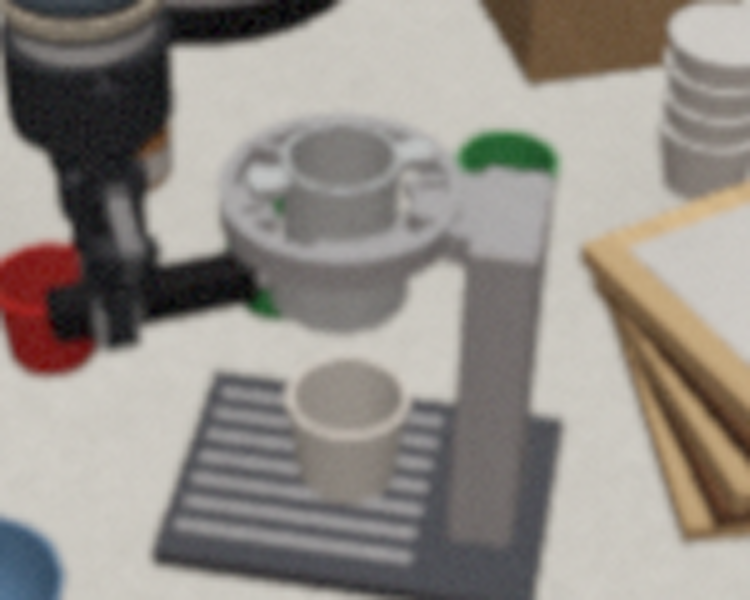

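Request:
{"fn": "play_rows", "kwargs": {
  "steps": [
    [[0.0003,-0.0061,0,0,0,3],[0.0006,-0.0122,0,0,0,6],[0.0006,-0.0122,0,0,0,6],[0.0006,-0.0122,0,0,0,6],[0.0006,-0.0122,0,0,0,6],[0.0003,-0.0061,0,0,0,3],[0,0,0,0,0,0],[0,0,0,0,0,0]]
  ]
}}

```text
t: 14.82
tcp_pos: [0.4468, 0.1641, 0.1822]
tool_rot: [0.989, -0.15, -0.0, 0.0]
force: [-0.2, -0.5, -2.8]
finger_gap: 0.242
```

Run:
```python
from ov import *
W=manip.snapshot("wrist");save(W,"w10");S=manip.snapshot("side");save(S,"s10",(250,100,400,220),5);s,M=state()
print("axis",(s["tcp_pos"]+.117*M[:,0]).round(4))
```

```text
t 14.93 tcp [0.4468 0.1641 0.1822] yaw -17.27 z [-4.e-04 -1.e-04 -1.e+00] F [ 1.   0.1 -2.6] q [ 0.12  0.45  1.87 -0.    0.82  1.99] gap 0.242
axis [0.5586 0.1293 0.1822]
```

View pics/w10.png

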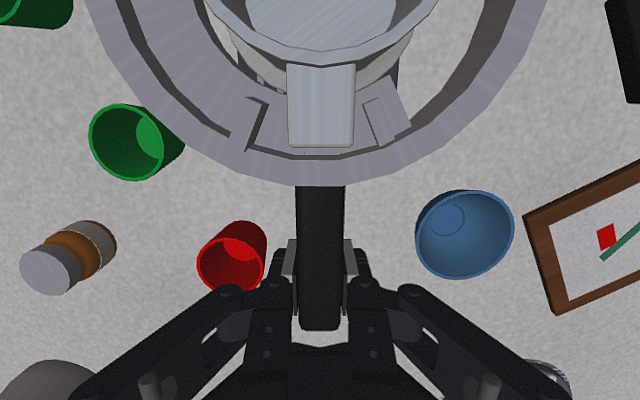

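View pics/s10.png

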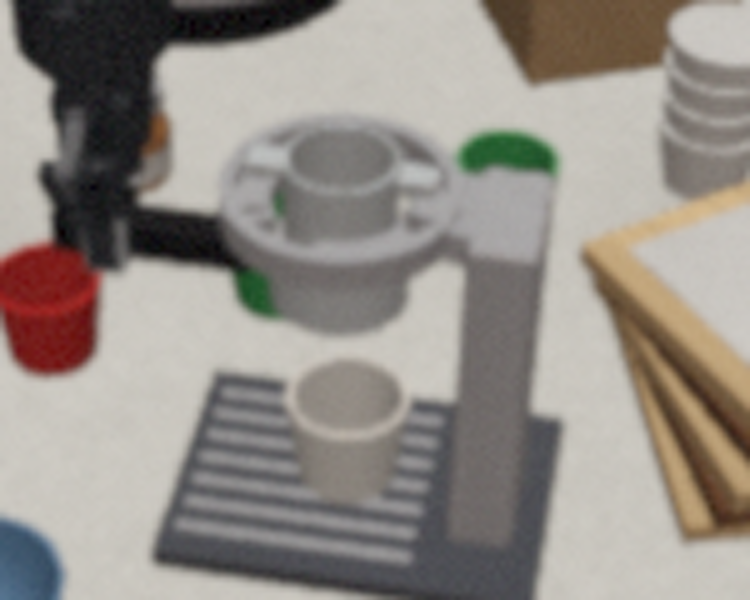

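Request:
{"fn": "play_rows", "kwargs": {
  "steps": [
    [[0,0,0.004,0,0,0],[0,0,0.004,0,0,0],[0,0,0.002,0,0,0],[0,0,0,0,0,0]]
  ]
}}

```text
t: 15.42
tcp_pos: [0.4468, 0.1644, 0.172]
tool_rot: [0.989, -0.15, -0.0, 0.0]
force: [-0.9, -0.1, -2.4]
finger_gap: 0.244
```

Request:
{"fn": "play_rows", "kwargs": {
  "steps": [
    [[0,0,0.0015,0,0,0],[0,0,0.001,0,0,0],[0,0,0,0,0,0],[0,0,0,0,0,0]]
  ]
}}

```text
t: 15.92
tcp_pos: [0.447, 0.1645, 0.1699]
tool_rot: [0.989, -0.15, 0.0, -0.0]
force: [-0.9, 0.6, -2.0]
finger_gap: 0.243
```

Run:
```python
from ov import *
W=manip.snapshot("wrist");save(W,"w11");S=manip.snapshot("side");save(S,"s11",(250,100,400,220),5);s,M=state();print(s["ft_torque"])
```

```text
t 16.02 tcp [0.447  0.1645 0.1699] yaw -17.27 z [ 1.e-04  0.e+00 -1.e+00] F [-0.4 -1.  -2.6] q [0.12 0.47 1.88 0.   0.79 1.99] gap 0.243
[ 0.06351985  0.19961037 -0.02674838]
```

View pics/w11.png

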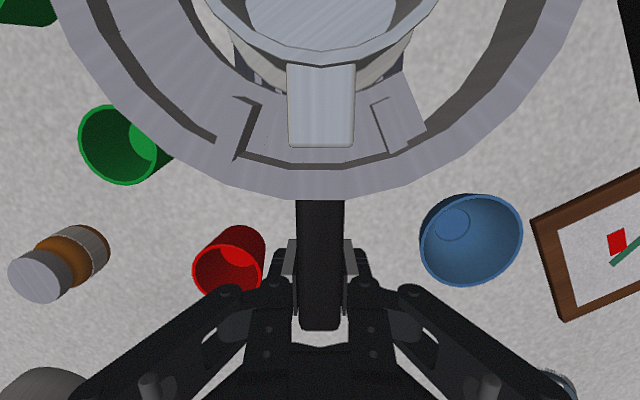

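View pics/s11.png

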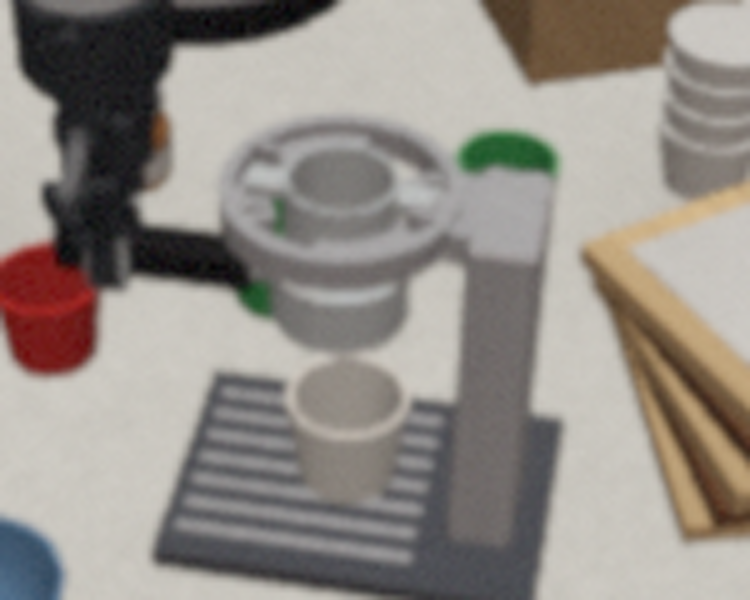

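Request:
{"fn": "play_rows", "kwargs": {
  "steps": [
    [[0,0,0.001,0,0,0],[0,0,0,0,0,0],[0,0,0,0,0,0]]
  ]
}}

```text
t: 16.4
tcp_pos: [0.4471, 0.1644, 0.1689]
tool_rot: [0.989, -0.15, 0.0, -0.0]
force: [0.2, -0.4, -0.6]
finger_gap: 0.246
```

Request:
{"fn": "play_rows", "kwargs": {
  "steps": [
    [[0,0,0.001,0,0,0],[0,0,0,0,0,0],[0,0,0,0,0,0]]
  ]
}}

```text
t: 16.77
tcp_pos: [0.4474, 0.1645, 0.1682]
tool_rot: [0.989, -0.15, 0.001, -0.0]
force: [-0.6, 0.5, 3.8]
finger_gap: 0.247
```

Request:
{"fn": "play_rows", "kwargs": {
  "steps": [
    [[0,0,0,0,0,0],[0,0,0,0,0,0],[0,0,0,0,0,0],[0,0,0,0,0,0]]
  ],
  "fingers": 0.7
}}

```text
t: 17.27
tcp_pos: [0.4469, 0.1645, 0.1677]
tool_rot: [0.989, -0.15, -0.0, 0.0]
force: [0.9, 0.8, -0.8]
finger_gap: 0.702
```

Run:
```python
from ov import *
W=manip.snapshot("wrist");save(W,"w12");S=manip.snapshot("side");save(S,"s12",(250,100,400,220),5);s,M=state()
```

```text
t 17.38 tcp [0.4469 0.1645 0.1677] yaw -17.26 z [-2.e-04 -0.e+00 -1.e+00] F [ 1.3 -0.2 -0.5] q [0.12 0.47 1.89 0.   0.78 1.99] gap 0.705
```

View pics/w12.png

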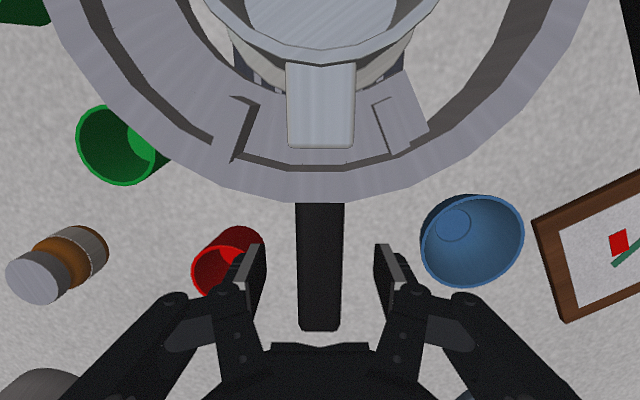

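View pics/s12.png

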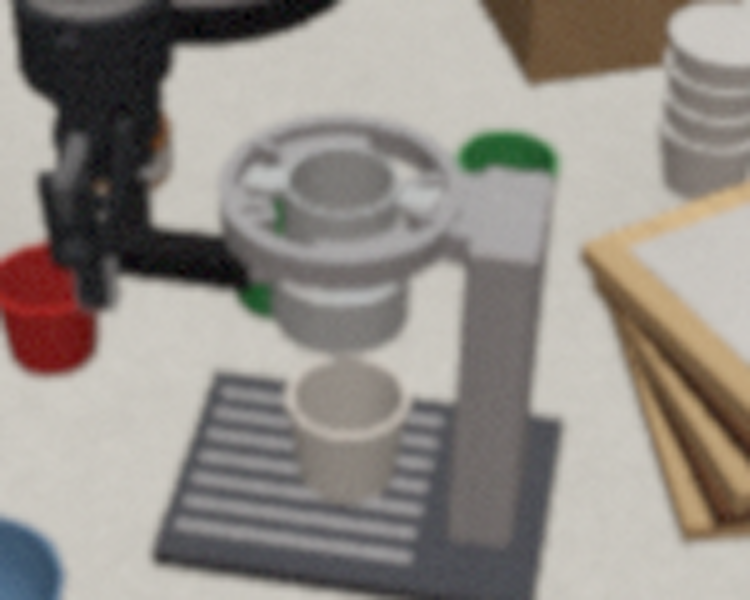

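Released and it stays put, with the pads clear on both sides. Now I'll retreat straight up.

Request:
{"fn": "play_rows", "kwargs": {
  "steps": [
    [[0,0,-0.01,0,0,0],[0,0,-0.02,0,0,0],[0,0,-0.03,0,0,0],[0,0,-0.03,0,0,0],[0,0,-0.03,0,0,0],[0,0,-0.02,0,0,0],[0,0,0,0,0,0],[0,0,0,0,0,0]]
  ]
}}

```text
t: 18.38
tcp_pos: [0.4463, 0.1644, 0.3073]
tool_rot: [0.989, -0.15, -0.001, 0.0]
force: [-0.3, -0.5, -0.7]
finger_gap: 0.701
```

Run:
```python
from ov import *
W=manip.snapshot("wrist");S=manip.snapshot("side");T=manip.snapshot("top");state()
save(W,"w13");save(S,"s13",(250,100,400,220),5);save(T,"t13",(210,150,310,250),6)
a=manip.pinpoint("holder_lugs",W)+manip.pinpoint("holder_grip",W)
for d in a: print(round(d["score"],2),d["point"],at_z(W,d["point"],.21),at_z(W,d["point"],.16))
for l in("holder_lugs","holder_grip"):
    u=manip.pinpoint(l,S);v=manip.pinpoint(l,T);w=manip.pinpoint(l,W)
    obs=[(s,x[0]["point"]) for s,x in((S,u),(T,v),(W,w)) if x]
    print(l,len(obs), tri(obs) if len(obs)>1 else None)
```

```text
t 18.52 tcp [0.4463 0.1644 0.3068] yaw -17.27 z [-2.4e-03 -3.0e-04 -1.0e+00] F [-0.4 -0.2  0.7] q [0.12 0.26 1.73 0.   1.15 1.99] gap 0.701
0.76 [320.1, 43.3] [0.55945966 0.12787271 0.21      ] [0.56741506 0.12515676 0.16      ]
0.91 [319.1, 168.1] [0.47616629 0.15451182 0.21      ] [0.46477153 0.1579845  0.16      ]
holder_lugs 3 [0.5599429  0.13022315 0.21587807]
holder_grip 3 [0.46606089 0.15591426 0.1534683 ]
```

View pics/w13.png

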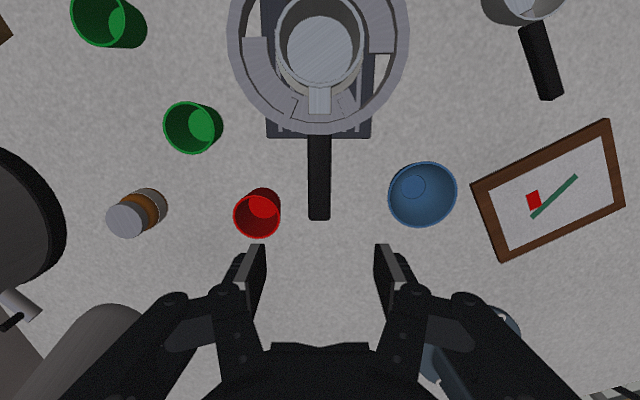

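View pics/s13.png

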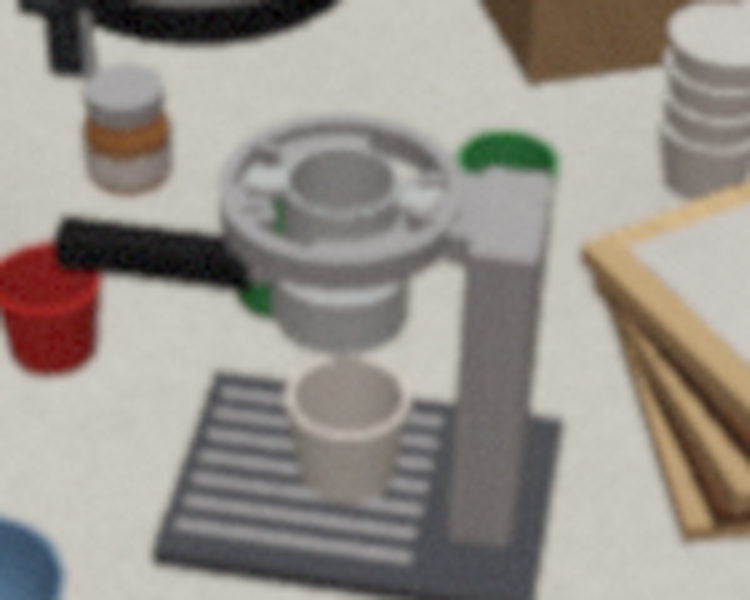

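View pics/t13.png

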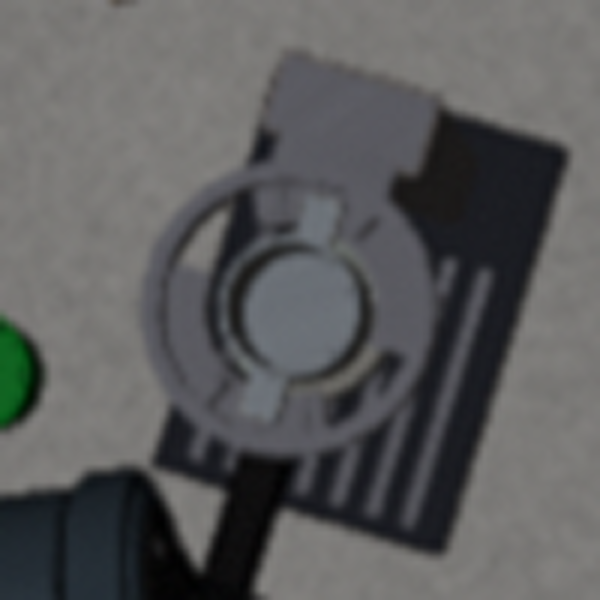

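Run:
```python
from ov import *
import ov
W=manip.snapshot("wrist");S=manip.snapshot("side")
S["K"]=S["K"].copy();S["K"][0,2]+=1.3;S["K"][1,2]+=1.3
y=np.radians(-17.4);c=np.array([.5585,.1295])
M=np.array([[np.cos(y),np.sin(y),0],[np.sin(y),-np.cos(y),0],[0,0,-1.]])
ov.state=lambda:({"tcp_pos":np.array([*c,.138])},M)
hold(S,"fs",(250,100,400,220),5,r=0,dz=0)
hold(W,"fw",(220,0,420,230),3,r=0,dz=0)
```

```text
(no output)
```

View pics/fs.png

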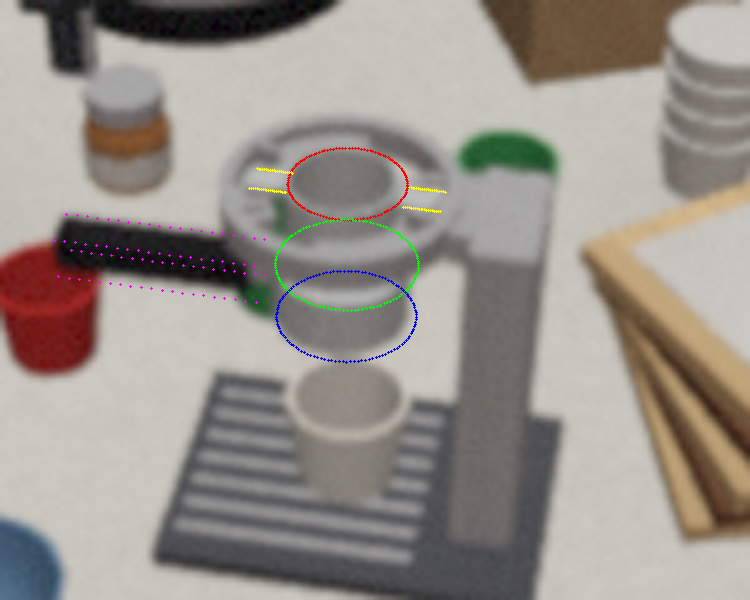

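View pics/fw.png

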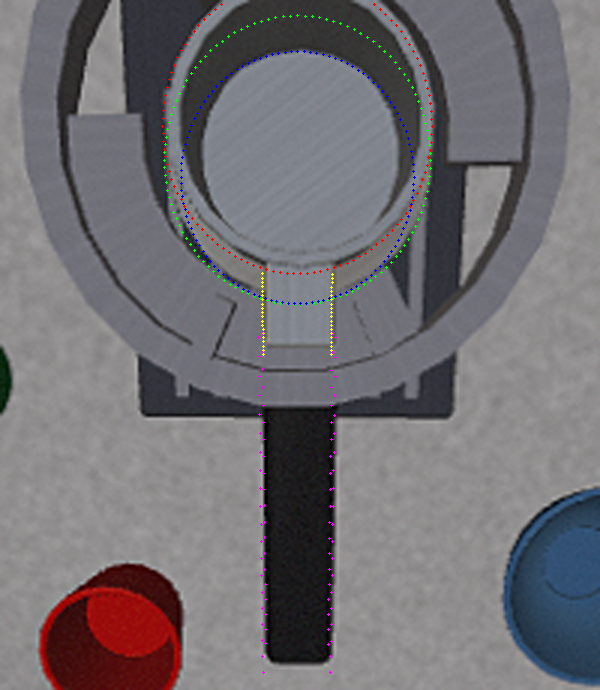

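The overlay agrees within about 2 mm on position, level and yaw. Handing in.

Run:
```python
from station import manip
print(manip.sign_off()); print(manip.sense()["t"])
```

```text
the job is handed in; nothing more can be done
None
the job is handed in; nothing more can be done
```

I fitted the filter holder into the collar, let go, and handed the job in after about 19 s of robot time. No verdict was reported.

**What I did:** I gripped the lugged holder, not the plain pan, by its handle about 118 mm out from the cup's axis. It went under the collar over the coffee cup, and the lugs rose through the slots without touching. I swung the handle 60° clockwise from above to the front, then lowered it between bumps and stops until it took its own weight (force went from about -2.5 N to +3.8 N). Then I opened the fingers and backed straight up.

**Last checks:**
- **Position:** drawn over the wrist and side pictures, the holder model fits within about 2 mm and looks level. The handle points to the front.
- **Lugs:** they sit between the bumps and the stops.
- **Cup and robot:** the coffee cup still stands, and the gripper is about 14 cm clear.

**What disagreed:**
- **Lug height:** the networks' three-picture estimate put the lug undersides about 6 mm above the ledges, outside the allowed +4 mm. I trusted the contact reading and the overlay instead, since the networks' points are only rough.
- **Side camera:** it showed a steady offset of 1–2 pixels against the other cameras. I corrected for it in the side overlay.

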